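Lay out gearbox parts beside the valve body

TASK

Lay the four overhaul parts out on the row of three rubber pads in the order they go back in: the piston standing on the end pad next to the valve body, the solenoid standing on the end pad farthest from the valve body, the gear lying flat on the pad between them, and the bearing flat on top of the gear, centred on it. Centre the piston, solenoid and gear on their pads, set every part down rather than dropping it, and leave the ratchet where it lies.

Things in the scene. Friction and masses are not known exactly. Their poses are not given: they have to be found in the camera images.
- piston: Accumulator piston: plain aluminium cylinder 44 mm in diameter and 42 mm tall with two black seal rings and a small dark spot on top, standing upright. About 0.14 kg. Origin at the centre of its underside, z up.
- solenoid: Solenoid: upright steel cylinder 34 mm in diameter and 36 mm tall, with a black plastic connector block 26 x 20 mm and 16 mm high on top, 52 mm tall in all. Starts standing upright. About 0.15 kg. Origin at the centre of its underside, z up.
- gear: Steel spur gear lying flat: 62 mm across the teeth, 25 mm thick, with a 22 mm wide hole in the middle. The outside can be gripped as a smooth round 62 mm disc. About 0.40 kg. Origin at the centre of its underside, z up.
- bearing: Ball bearing lying flat: smooth-sided steel ring 52 mm outside, 25 mm bore, 15 mm thick, a dark shield between its two bright races. About 0.13 kg. Origin at the centre of its underside, z up.
- pad_mid: Black rubber pad, the middle one of a row of three; 90 x 90 mm square, 5 mm thick, fixed to the table. Origin at the centre of its underside (its top is 5 mm above the origin), y along the row towards the left (seen from the robot), x away from the robot, z up. The pads are spaced about 120 mm centre to centre.
- pad_left: Black rubber pad like the middle one (90 x 90 x 5 mm, fixed), at the left end of the row as seen from the robot (+y end). Origin at the centre of its underside.
- pad_right: Black rubber pad like the middle one (90 x 90 x 5 mm, fixed), at the right end of the row as seen from the robot (-y end). Origin at the centre of its underside.
- valve_body: Valve body of an automatic gearbox: ribbed aluminium and dark steel casting 160 x 130 mm, 48 mm tall at most, fixed. It lies beyond one end of the row of pads, left or right; its centre is about 0.15 m from the end pad next to it. Origin at the centre of its underside.
- bolt_box: Pink open plastic box with bolts in it, 150 x 120 mm and 55 mm tall, fixed. It stands beyond the other end of the row of pads. Not part of the job. Origin at the centre of its underside.
- ratchet: Ratchet wrench with black grip, 180 mm long, 25 mm high, lying loose on the table beyond the row of pads, roughly parallel to the row. To be left alone. Origin on its underside near mid-length; x along it towards the steel head.
Things that resemble listed ones, but are neither listed nor needed, are in the scene too. What is shaped like the pad_mid but orange or purple is not meant. What is shaped like the gear but red is not meant.

How it is judged:
By the outcome, as a careful person would: the job done as asked, in the order asked, and still so for the second after the job is handed in, with the robot touching nothing.
It also fails if it takes over 106 s, if anything falls off the work surface, if the arm or the gripper's body presses on something with over 40 N, if the wrist force passes 120 N, or if a joint passes its speed limit or range.

ROBOT

A 6-joint arm with a two-finger parallel gripper is mounted at the origin on the work surface. World frame = base frame: x ahead of the robot, y to its left, z up, the work surface at z = 0. Lengths are in mm, angles in rad, forces in N, time in s.
With the tool pointing down it reaches from about 400 to 925 mm from the base axis. Payload 12.5 kg.
Tool frame: the origin (TCP) lies at the very end of the fingers, on their centre line; the grasp point (between the pads) lies 19 mm behind it; z points along the fingers, y is the line along which they close (so a half turn about z gives the same grasp; the last joint's range is limited). The gripper opens to 95 mm and grips with 3 to 60 N. Pads are 20 mm wide; open, the fingers measure 119 mm over their backs; the gripper's body (75 mm by 180 mm) begins 59 mm behind the grasp point.
Start: joints at [-1.414, 0.491, 1.559, -0, 1.092, -0.106], TCP at [162.388, -603.553, 214.661] pointing down, gripper open.
Joint ranges: [-3.1, 3.1], [-0.84, 2.19], [0.05, 2.79], [-1.13, 4.28], [0.06, 2.93], [-2.69, 2.69]. Speed limits (rad/s): [2.22, 2.22, 2.79, 3.14, 3.14, 3.14].

INTERFACE

Orientations are given as a unit quaternion [x, y, z, w].
In Python, from plant import robot, eyes gives the robot as it stands.
- The arm moves only by the tool apply_moves, never from a script. Its argument "increments" is a list of rows, each an object with "linear": the shift along the tool's x, y, z scaled (see below), a list of three; "yaw": the turn about the tool's z scaled (see below). A call has 1 to 8 rows; each row is the pose to reach, as a shift and turn from the pose commanded when the call began, along the tool's axes at that moment, turning the shorter way round; what a row does not reach only later rows make up. The controller multiplies each number of a shift by 0.3 m and each number of a turn by pi rad. A row lasts 1/8 s, in which the tool goes at most 62.5 mm and 10.7 degrees, less where a joint would pass 70% of its speed; a pose out of reach is approached as far as the arm can. A call with a number of a shift or a turn outside -1 to 1 is refused whole. A call with a gripper value outside its range is refused whole. "jaw" is the opening, from -1 (shut) to 1 (fully open), set as the call begins (left out, the last holds). The fingers move at their own pace and stop on an object; "force" is the grip in N (left out, the last holds). Time passes only in rows, so rows that repeat a pose let the fingers close. It gives the time, the measured TCP pose, the force, the opening and the grip force at its end, in the units of the state.
- robot.observe(): the state, without advancing time (a new reading comes with each control period).
- eyes.grab_frame(name): name is "scene" or "top" or "wrist"; returns (picture, depth): 400x640x3 uint8, red, green, blue; 400x640 float32, mm along the optical axis (not along the pixel's ray), 0 where there is no reading.
- eyes.get_calibration(name): a dict with "vertical_fov" (degrees; the focal length in pixels is half the picture's height over the tangent of half this angle, whatever the lens; pixels are square), "cx", "cy" (the principal point, pixels), "dist" ([k1, k2, p1, p2, k3] as OpenCV has them; the pictures are not rectified), "extrinsics" (4x4, takes a point from world to camera coordinates). Camera axes: x right, y down, z forward; pixel columns grow to the right and rows downward; lengths in mm; the calibration is good to about 2 mm. A picture is of the moment at which its call begins: read the wrist's pose just before it. get_calibration takes no time and is no camera call; for the wrist camera it gives the pose at the moment of the call.
- robot.close_job(): hands the job in; it is judged then, once.
The state is a dict: "clock": time; "joint_positions": joint angles; "qd": joint speeds; "joint_efforts": joint torques, N m; "tool_pos": TCP position; "tcp_rot": TCP orientation; "wrist_force": force on the tool from outside, world axes, zero at the start; "ft_torque": the same for the moment, N m; "grip_width": opening from 0.0 (shut) to 1.0 (fully open); "finger_force": force on a finger pad.
Only numpy, scipy, OpenCV 4.12 (cv2) and the standard library are available. Lean on these libraries where they do the work, as an engineer would, in place of code of your own. Each camera call takes 0.05 s, during which the arm holds its last target. There are 200 camera calls.

## Working session

There is one attempt and no reset: what is moved stays moved. The work goes in short steps, Python scripts to look and compute and a tool call to move; the robot and the scene stay as the last step left them, time stands still between calls to the robot, and variables do not carry over. Pictures are saved under pics/ and viewed, at most 14 in all, crops included, and the job is handed in when it is done.

Besides the shell and the picture viewer there is one more tool, called after ">>>" as name(argument=value, ...), one argument or row to a line, values as JSON. apply_moves: Moves the arm, as the interface text tells. Shifts and turns lie within -1 to 1; 1 stands for 0.3 m of shift or pi rad of turn. Its arguments: {"type":"object","properties":{"increments":{"type":"array","items":{"type":"object","properties":{"linear":{"type":"array","items":{"type":"number","minimum":-1,"maximum":1}},"yaw":{"type":"number","minimum":-1,"maximum":1}}}},"jaw":{"type":"number"},"force":{"type":"number"}},"required":["increments"]}

```bash
ls; mkdir -p pics; cat > h.py <<'E'
import numpy as np, cv2
from plant import robot, eyes
def K(c):
    f=200/np.tan(np.radians(c["vertical_fov"])/2)
    return np.array([[f,0,c["cx"]],[0,f,c["cy"]],[0,0,1.]])
def cast(c,uv,z):
    """pixels -> world points on plane z"""
    p=cv2.undistortPoints(np.float64(uv).reshape(-1,1,2),K(c),np.float64(c["dist"])).reshape(-1,2)
    T=np.array(c["extrinsics"]);R,t=T[:3,:3],T[:3,3];o=-R.T@t
    d=np.c_[p,np.ones(len(p))]@R
    return o+d*((z-o[2])/d[:,2])[:,None]
def pts(c,uv,dep):
    """pixels + depth -> world"""
    p=cv2.undistortPoints(np.float64(uv).reshape(-1,1,2),K(c),np.float64(c["dist"])).reshape(-1,2)
    T=np.array(c["extrinsics"]);R,t=T[:3,:3],T[:3,3]
    return (np.c_[p,np.ones(len(p))]*np.asarray(dep)[:,None]-t)@R
def tri(c1,uv1,c2,uv2):
    A=[]
    for c,uv in((c1,uv1),(c2,uv2)):
        T=np.array(c["extrinsics"]);R,t=T[:3,:3],T[:3,3];o=-R.T@t
        d=(cast(c,[uv],0)[0]-o);A.append((o,d/np.linalg.norm(d)))
    (o1,d1),(o2,d2)=A
    s=np.linalg.lstsq(np.c_[d1,-d2],o2-o1,rcond=None)[0]
    a,b=o1+s[0]*d1,o2+s[1]*d2
    return (a+b)/2,np.linalg.norm(a-b)
def grab(n,name=None):
    c=eyes.get_calibration(n);im,d=eyes.grab_frame(n)
    np.savez(f"/tmp/{n if name is None else name}.npz",im=im,d=d,c=np.array(c,dtype=object))
    cv2.imwrite(f"pics/{name or n}.png",im[:,:,::-1]);return c,im,d
E
python3 - <<'E'
from h import *
print(robot.observe())
for n in("top","scene"):
    c,im,d=grab(n,n+"0");T=np.array(c["extrinsics"]);print(n,c,-T[:3,:3].T@T[:3,3],(d>0).mean())
E
```

```text
pics
{'clock': 0.0, 'joint_positions': array([-1.41358124e+00,  4.91576880e-01,  1.55946603e+00, -4.77865977e-07,
        1.09172178e+00, -1.05632339e-01]), 'qd': array([-0.00022599, -0.00026073,  0.00102558, -0.00087335, -0.00102928,
       -0.00026928]), 'joint_efforts': array([ 1.34032667e-03, -6.12647724e+01, -2.58175063e+01,  6.93055429e-02,
        4.82429273e-02, -1.15897315e-04]), 'tool_pos': array([ 162.35622736, -603.27702197,  214.04528924]), 'tcp_rot': array([ 9.91376142e-01,  1.31045796e-01, -1.53243391e-05, -5.85814023e-04]), 'wrist_force': array([ 0.61031548, -0.28980409,  0.27610862]), 'ft_torque': array([-0.04187823, -0.01742485, -0.00181206]), 'finger_force': 0.0, 'grip_width': 1.0053171365406195}
top {'vertical_fov': 43.89769559806731, 'cx': 309.1470670557863, 'cy': 197.74786775552747, 'dist': array([-0.12229668,  0.        ,  0.        ,  0.        ,  0.        ]), 'extrinsics': array([[-7.72658767e-03, -9.99955597e-01,  5.39482392e-03,
        -1.36006202e+01],
       [-9.96906559e-01,  7.28082154e-03, -7.82579175e-02,
         5.57123438e+02],
       [ 7.82151639e-02, -5.98280201e-03, -9.96918549e-01,
         1.34652638e+03],
       [ 0.00000000e+00,  0.00000000e+00,  0.00000000e+00,
         1.00000000e+00]])} [ 449.97614194   -9.6003319  1386.04981722] 0.99590234375
scene {'vertical_fov': 47.762727085952164, 'cx': 311.70985711980694, 'cy': 209.18570506971898, 'dist': array([-0.06656943,  0.        ,  0.        ,  0.        ,  0.        ]), 'extrinsics': array([[ 7.74518510e-01,  6.32427941e-01,  1.24891141e-02,
        -4.22019455e+02],
       [ 5.12707084e-01, -6.16090837e-01, -5.97966158e-01,
        -2.74119118e+02],
       [-3.70476077e-01,  4.69539115e-01, -8.01424042e-01,
         1.22544042e+03],
       [ 0.00000000e+00,  0.00000000e+00,  0.00000000e+00,
         1.00000000e+00]])} [ 921.40105143 -477.37758954  823.45410454] 0.99594140625
```

View pics/top0.png

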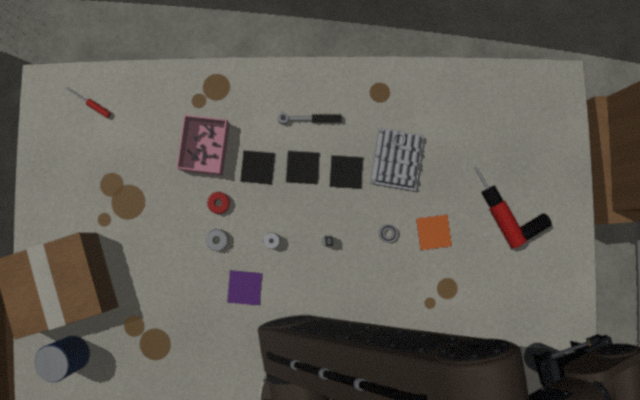

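View pics/scene0.png

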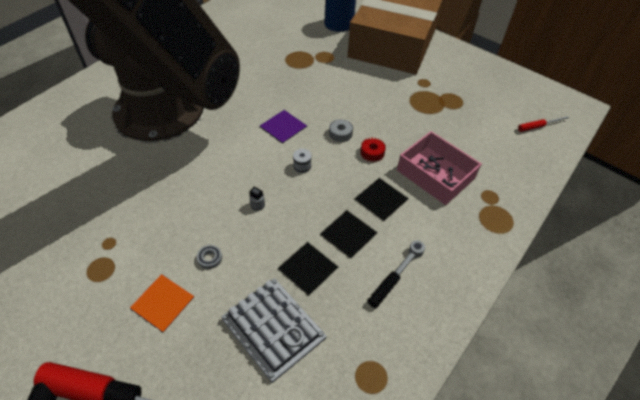

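Top view: the bolt box (204,145) is at +y and the valve body (398,160) at -y. So the piston goes to pad_right (347,171), the gear to pad_mid (303,167) and the solenoid to pad_left (258,167). The parts are the gear (218,240), piston (272,241), solenoid (329,241) and bearing (389,233). Two things could be the gear: grey (218,240) and red (218,203). The text rules out red, so grey is the one. The pads are the black squares; orange (434,232) and purple (245,288) are decoys. In the scene view the same parts are the gear (341,130), piston (302,160), solenoid (257,198) and bearing (208,257).

```bash
cat > m.py <<'E'
from h import *
L={n:np.load(f"/tmp/{n}0.npz",allow_pickle=True) for n in("top","scene")}
guess={"gear":((218,240),(341,130),25),"piston":((272,241),(302,160),42),"solenoid":((329,241),(257,198),52),"bearing":((389,233),(208,257),15),
"pad_left":((258,167),(381,199),5),"pad_mid":((303,167),(349,233),5),"pad_right":((347,171),(308,268),5)}
def world(n):
    l=L[n];v,u=np.mgrid[:400,:640];return pts(l["c"].item(),np.c_[u.ravel(),v.ravel()],l["d"].ravel()).reshape(400,640,3)
W={n:world(n) for n in L}
for k,(a,b,h) in guess.items():
    out=[]
    for n,g in(("top",a),("scene",b)):
        l=L[n];c=l["c"].item();w=W[n];
        if "pad" in k: m=(l["im"].max(2)<50)
        else: m=w[:,:,2]>max(h-6,8)
        m=m.astype(np.uint8);_,lab,st,cen=cv2.connectedComponentsWithStats(m)
        box=lab[g[1]-8:g[1]+9,g[0]-8:g[0]+9];box=box[box>0]
        i=np.bincount(box).argmax();mm=lab==i
        cs,_=cv2.findContours(mm.astype(np.uint8),0,1);q=max(cs,key=cv2.contourArea)
        M=cv2.moments(q);uv=(M["m10"]/M["m00"],M["m01"]/M["m00"])
        out.append(uv);P=w[mm]
        print(k,n,np.round(uv,1),"area",mm.sum(),"plane",cast(c,[uv],h)[0].round(1),"depth med",np.median(P,0).round(1),"ext",np.ptp(cast(c,q.reshape(-1,2),h),axis=0)[:2].round(0), (cv2.minAreaRect(np.float32(cast(c,q.reshape(-1,2),h)[:,:2]))[1:]) if "pad" in k else "")
    p,e=tri(L["top"]["c"].item(),out[0],L["scene"]["c"].item(),out[1]);print("   TRI",p.round(1),"gap",round(e,1))
z=W["top"][255:285,150:220,2];print("table z",np.median(z))
im=L["top"]["im"][120:270,180:460];cv2.imwrite("pics/crop.png",cv2.resize(im,None,fx=2.8,fy=2.8,interpolation=cv2.INTER_CUBIC)[:,:,::-1])
E
python3 m.py
```

```text
gear top [216.2 239.5] area 329 plane [443.8 238.3  25. ] depth med [445.  239.   24.2] ext [58. 61.] 
gear scene [340.6 127.7] area 310 plane [444.7 239.2  25. ] depth med [443.9 239.2  24.3] ext [65. 65.] 
   TRI [444.3 238.7  25. ] gap 1.3
piston top [271.2 240.3] area 202 plane [440.9  85.7  42. ] depth med [441.6  86.2  41.6] ext [43. 41.] 
piston scene [301.6 155.8] area 217 plane [442.   87.2  42. ] depth med [442.   87.8  41.5] ext [45. 46.] 
   TRI [441.6  86.3  42.4] gap 1.8
solenoid top [328.9 240.6] area 70 plane [439.1 -69.8  52. ] depth med [440.5 -69.9  52. ] ext [24. 21.] 
solenoid scene [255.3 191.9] area 97 plane [439.8 -67.8  52. ] depth med [439.6 -67.5  50.9] ext [28. 22.] 
   TRI [439.7 -69.   53. ] gap 2.0
bearing top [387.8 232.6] area 205 plane [ 459.2 -234.8   15. ] depth med [ 458.3 -235.7   14.2] ext [50. 50.] 
bearing scene [209.  255.6] area 359 plane [ 459.8 -233.2   15. ] depth med [ 459.9 -234.    13.9] ext [52. 52.] 
   TRI [ 459.7 -234.    15.8] gap 1.7
pad_left top [257.5 167. ] area 902 plane [645.9 126.6   5. ] depth med [646.  126.7   4.6] ext [
[... 364 characters left out ...]
1.3   4.7] ext [88. 87.] ((85.62761688232422, 85.11971282958984), 86.2002944946289)
pad_mid scene [348.2 233.6] area 1319 plane [646.2   1.6   5. ] depth med [646.6   1.6   4.4] ext [89. 92.] ((88.39445495605469, 85.79399108886719), 86.26441955566406)
   TRI [645.4   1.    4.9] gap 2.0
pad_right top [346.  171.7] area 899 plane [ 631.  -121.8    5. ] depth med [ 630.5 -121.7    4.9] ext [88. 88.] ((84.93912506103516, 85.32595825195312), 84.9503402709961)
pad_right scene [307.5 268.1] area 1546 plane [ 632.3 -120.8    5. ] depth med [ 632.6 -120.8    4.4] ext [89. 92.] ((87.70767974853516, 85.98006439208984), 85.52462768554688)
   TRI [ 631.6 -121.2    4.8] gap 1.6
table z -0.8931948387094873
```

View pics/crop.png

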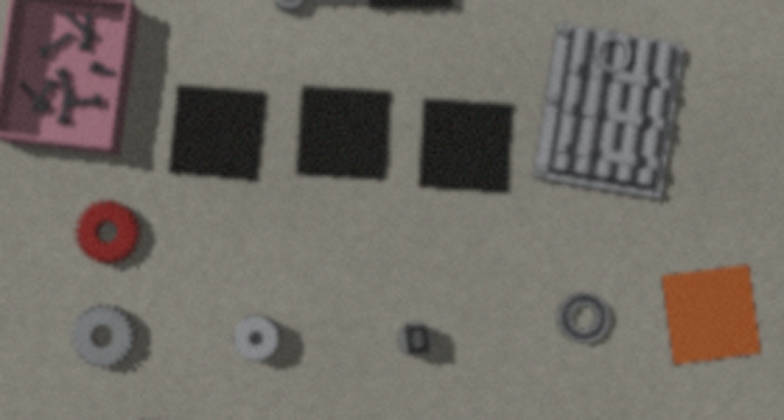

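The enlarged crop shows the grey toothed gear with its hole (102,336), apart from the red decoy (107,232). It also shows the piston with its dark spot (256,338), the solenoid with its black block (416,340), the bearing ring (584,319) and the three black pads. Heights from two views (25/42/53/16/5 mm) match the text, so I'm moving.

>>> apply_moves(
  increments=[
    {"linear":[0.984,-0.61,0],"yaw":0.0837},
    {"linear":[0.984,-0.61,0],"yaw":0.0837},
    {"linear":[0.984,-0.61,0],"yaw":0.0837},
    {"linear":[0.984,-0.61,0],"yaw":0.0837},
    {"linear":[0.984,-0.61,0],"yaw":0.0837},
    {"linear":[0.984,-0.61,0],"yaw":0.0837},
    {"linear":[0.984,-0.61,0],"yaw":0.0837},
  ],
)

```text
clock: 0.98
tool_pos: [401.1, -348.5, 214.5]
tcp_rot: [1.0, 0.002, -0.0, -0.0]
wrist_force: [-0.4, -0.4, -0.4]
grip_width: 1.002
finger_force: 0.0
```

>>> apply_moves(
  increments=[
    {"linear":[0.13,-0.93,0]},
    {"linear":[0.13,-0.93,0]},
    {"linear":[0.13,-0.93,0]},
    {"linear":[0.13,-0.93,0]},
    {"linear":[0.13,-0.93,0]},
    {"linear":[0.13,-0.93,0]},
  ],
)

```text
invalid input at $.increments[0]: expected keys linear, yaw
```

```bash
python3 - <<'E'
from h import *
s=robot.observe();print(s["tool_pos"],s["joint_positions"].round(2))
c,im,d=grab("wrist","w0");T=np.array(c["extrinsics"]);print(-T[:3,:3].T@T[:3,3],T[:3,:3].round(2),c["vertical_fov"])
E
```

```text
[ 401.08591277 -348.45152199  214.50956691] [-0.84  0.36  1.79  0.    1.    0.73]
[ 467.65239307 -348.03240365  384.99453751] [[ 0.   -1.   -0.  ]
 [-0.97 -0.    0.24]
 [-0.24 -0.   -0.97]] 64.12587846303764
```

View pics/w0.png

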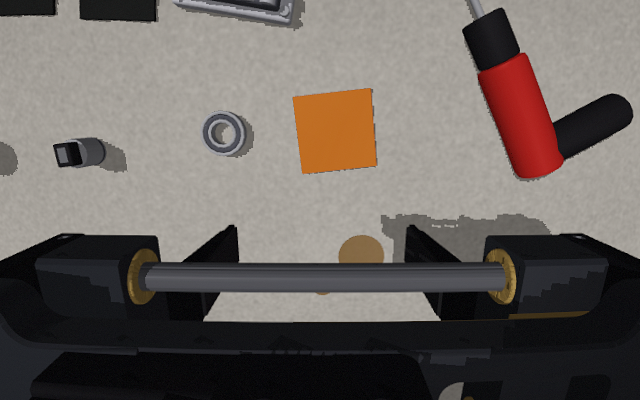

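The wrist picture shows the bearing at (224,133), the solenoid at (78,152), the orange decoy at (336,131) and the open fingers below. I'll resend the move with yaw included.

>>> apply_moves(
  increments=[
    {"linear":[0.1,-0.95,0],"yaw":0},
    {"linear":[0.1,-0.95,0],"yaw":0},
    {"linear":[0.1,-0.95,0],"yaw":0},
    {"linear":[0.1,-0.95,0],"yaw":0},
    {"linear":[0.1,-0.95,0],"yaw":0},
    {"linear":[0.1,-0.95,0],"yaw":0},
  ],
)

```text
clock: 1.78
tool_pos: [429.8, -64.3, 214.7]
tcp_rot: [1.0, 0.001, -0.0, 0.0]
wrist_force: [-0.1, 0.1, -0.6]
grip_width: 1.0
finger_force: 0.0
```

```bash
cat > w.py <<'E'
from h import *
import sys
# measure a part from wrist: name guess(x,y) top height zlow ; component of depth points above height h-6
def part(W,im,c,g,h):
    m=(W[:,:,2]>max(h-6,8))&(W[:,:,2]<h+8)&(np.hypot(W[:,:,0]-g[0],W[:,:,1]-g[1])<50)
    cs,_=cv2.findContours(m.astype(np.uint8),0,1)
    if not cs: return None
    q=max(cs,key=cv2.contourArea).reshape(-1,2)
    w=cast(c,q,h)[:,:2];(cx,cy),r=cv2.minEnclosingCircle(np.float32(w));e=cv2.fitEllipse(np.float32(w))
    touch=q.min()==0 or (q[:,0].max()==639) or q[:,1].max()>235
    return "encl",round(cx,1),round(cy,1),"d",round(2*r,1),"ell",np.round(e[0],1),np.round(e[1],1),"z",np.median(W[m][:,2]).round(1),"CUT" if touch else ""
def pad(W,im,c,g):
    m=((im.max(2)<60)&(np.hypot(W[:,:,0]-g[0],W[:,:,1]-g[1])<70)&(abs(W[:,:,2]-4)<6)).astype(np.uint8)
    cs,_=cv2.findContours(m,0,1);q=max(cs,key=cv2.contourArea).reshape(-1,2)
    r=cv2.minAreaRect(np.float32(cast(c,q,5)[:,:2]));return "rect",np.round(r[0],1),np.round(r[1],1),round(r[2],1),"z",np.median(W[m>0][:,2]).round(1),"CUT" if q.min()==0 or q[:,0].max()==639 else ""
G={"gear":((444.3,238.7),25),"piston":((441.6,86.5),42),"solenoid":((440,-69),52),"bearing":((459.5,-234.3),15),"pad_left":((646.6,127),5),"pad_mid":((645.5,1),5),"pad_right":((631.6,-121.3),5)}
def look(name,which):
    s=robot.observe();c,im,d=grab("wrist",name)
    v,u=np.mgrid[:400,:640];W=pts(c,np.c_[u.ravel(),v.ravel()],d.ravel()).reshape(400,640,3);W[d==0]=0
    print("tcp",s["tool_pos"].round(1),s["joint_positions"].round(2))
    for k in which:
        k,*o=k.split(":");g,h=G[k]
        if o:g=(float(o[0]),float(o[1]));h=float(o[2])
        try: print(k,pad(W,im,c,g) if "pad" in k else part(W,im,c,g,h))
        except Exception as e: print(k,"none",e)
if __name__=="__main__": look(sys.argv[1],sys.argv[2:])
E
python3 w.py w1 piston solenoid pad_mid pad_right bearing
```

```text
tcp [429.8 -64.3 214.7] [-0.3   0.22  2.   -0.    0.92  1.27]
piston ('encl', 439.5, 87.8, 'd', 46.6, 'ell', array([439.4,  87.9]), array([43.4, 45.3]), 'z', np.float64(42.4), '')
solenoid ('encl', 437.0, -66.7, 'd', 30.6, 'ell', array([437.1, -66.7]), array([21.8, 30. ]), 'z', np.float64(52.4), '')
pad_mid ('rect', array([614.2,   5.3]), array([89.6, 33.4]), 86.4, 'z', np.float64(5.4), 'CUT')
pad_right ('rect', array([ 608.2, -117.6]), array([89.4, 48.9]), 86.1, 'z', np.float64(5.4), 'CUT')
bearing ('encl', 457.5, -232.3, 'd', 55.1, 'ell', array([ 457. , -232.5]), array([50.1, 53.3]), 'z', np.float64(14.5), '')
```

View pics/w1.png

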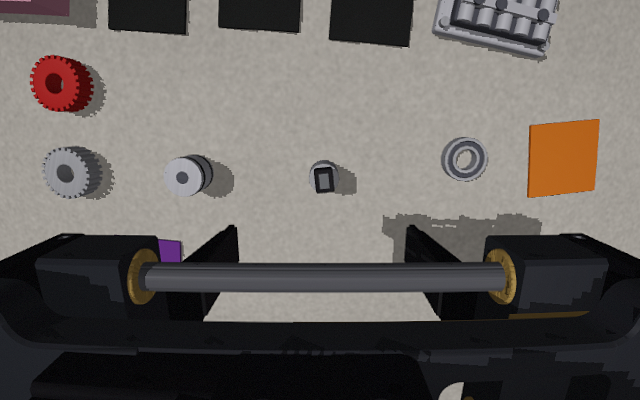

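The view from above the row shows the piston (182,177), solenoid (323,178), gear (66,172), bearing (464,159) and the near edges of the pads. I'll measure both pick and place spots with the wrist camera at this same yaw, so its small offset cancels. Descending on the piston.

>>> apply_moves(
  increments=[
    {"linear":[0.034,-0.506,0.2],"yaw":0},
    {"linear":[0.034,-0.506,0.3],"yaw":0},
    {"linear":[0.034,-0.506,0.3],"yaw":0},
    {"linear":[0.034,-0.506,0.4],"yaw":0},
    {"linear":[0.034,-0.506,0.55],"yaw":0},
    {"linear":[0.034,-0.506,0.64],"yaw":0},
    {"linear":[0.034,-0.506,0.69],"yaw":0},
    {"linear":[0.034,-0.506,0.69],"yaw":0},
  ],
)

```text
clock: 2.82
tool_pos: [440.2, 85.1, 6.6]
tcp_rot: [1.0, -0.001, -0.001, 0.0]
wrist_force: [0.3, 0.3, -0.0]
grip_width: 0.997
finger_force: 0.0
```

>>> apply_moves(
  increments=[
    {"linear":[0,0,0],"yaw":0},
    {"linear":[0,0,0],"yaw":0},
    {"linear":[0,0,0],"yaw":0},
    {"linear":[0,0,0],"yaw":0},
    {"linear":[0,0,0],"yaw":0},
    {"linear":[0,0,0],"yaw":0},
  ],
  jaw=-0.3,
  force=20,
)

```text
clock: 3.58
tool_pos: [440.2, 86.7, 7.7]
tcp_rot: [1.0, -0.0, 0.0, 0.0]
wrist_force: [0.7, 0.6, 1.4]
grip_width: 0.455
finger_force: 20.0
```

>>> apply_moves(
  increments=[
    {"linear":[0,0,-0.2],"yaw":0},
    {"linear":[0,0,-0.4],"yaw":0},
    {"linear":[0.26,0.29,-0.69],"yaw":0},
    {"linear":[0.26,0.29,-0.69],"yaw":0},
    {"linear":[0.26,0.29,-0.69],"yaw":0},
    {"linear":[0.26,0.29,-0.69],"yaw":0},
    {"linear":[0.26,0.29,-0.69],"yaw":0},
  ],
)

```text
clock: 4.45
tool_pos: [517.1, 0.2, 213.6]
tcp_rot: [1.0, 0.0, -0.001, -0.0]
wrist_force: [0.0, 0.5, -1.6]
grip_width: 0.456
finger_force: 20.0
```

```bash
python3 w.py w2 pad_left pad_mid pad_right solenoid gear
```

```text
tcp [5.171e+02 2.000e-01 2.136e+02] [-0.13  0.34  1.82 -0.    0.98  1.44]
pad_left ('rect', array([644.2, 129.2]), array([89.8, 89.1]), 84.5, 'z', np.float64(5.4), '')
pad_mid ('rect', array([643.2,   3.2]), array([88.9, 89. ]), 86.0, 'z', np.float64(5.4), '')
pad_right ('rect', array([ 629.6, -118.7]), array([89.7, 89.2]), 85.7, 'z', np.float64(5.4), '')
solenoid none OpenCV(4.12.0) /io/opencv/modules/imgproc/src/shapedescr.cpp:361: error: (-201:Incorrect size of input array) There should be at least 5 points to fit the ellipse in function 'fitEllipseNoDirect'

gear ('encl', 443.2, 239.9, 'd', 67.4, 'ell', array([445.5, 240.9]), array([53. , 63.5]), 'z', np.float64(25.3), 'CUT')
```

View pics/w2.png

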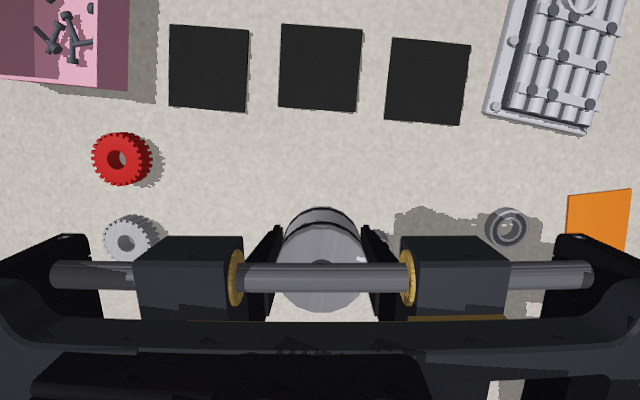

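The wrist picture shows all three pads whole: left (208,68), mid (320,67), right (428,82). The piston is upright between the fingers at (320,260). The pads measure 89-90 mm at z≈5, as they should. Moving over pad_right.

>>> apply_moves(
  increments=[
    {"linear":[0.377,0.4,0.1],"yaw":0},
    {"linear":[0.377,0.4,0.2],"yaw":0},
    {"linear":[0.377,0.4,0.3],"yaw":0},
    {"linear":[0.377,0.4,0.45],"yaw":0},
    {"linear":[0.377,0.4,0.6],"yaw":0},
    {"linear":[0.377,0.4,0.6],"yaw":0},
    {"linear":[0.377,0.4,0.6],"yaw":0},
  ],
)

```text
clock: 5.38
tool_pos: [631.8, -120.0, 35.9]
tcp_rot: [1.0, 0.0, 0.001, 0.0]
wrist_force: [-0.1, 0.2, -1.1]
grip_width: 0.458
finger_force: 20.0
```

>>> apply_moves(
  increments=[
    {"linear":[-0.004,0,0.03],"yaw":0},
    {"linear":[-0.004,0,0.05],"yaw":0},
    {"linear":[-0.004,0,0.063],"yaw":0},
    {"linear":[-0.004,0,0.07],"yaw":0},
    {"linear":[-0.004,0,0.074],"yaw":0},
    {"linear":[-0.004,0,0.074],"yaw":0},
  ],
)

```text
clock: 6.12
tool_pos: [630.1, -120.5, 12.8]
tcp_rot: [1.0, -0.0, 0.0, 0.0]
wrist_force: [-1.4, -0.0, 1.9]
grip_width: 0.455
finger_force: 20.0
```

Contact felt (the force swings from -1.1 to +1.9 N). Releasing and rising to look.

>>> apply_moves(
  increments=[
    {"linear":[0,0,0],"yaw":0},
    {"linear":[0,0,0],"yaw":0},
    {"linear":[0,0,0],"yaw":0},
    {"linear":[0,0,0],"yaw":0},
  ],
  jaw=0.4,
)

```text
clock: 6.62
tool_pos: [630.1, -120.4, 12.4]
tcp_rot: [1.0, -0.0, -0.0, 0.0]
wrist_force: [-1.3, 1.0, -0.9]
grip_width: 0.695
finger_force: 0.0
```

>>> apply_moves(
  increments=[
    {"linear":[0,0,-0.15],"yaw":0},
    {"linear":[0,0,-0.35],"yaw":0},
    {"linear":[-0.35,-0.1,-0.55],"yaw":0},
    {"linear":[-0.4,-0.25,-0.67],"yaw":0},
    {"linear":[-0.4,-0.25,-0.67],"yaw":0},
    {"linear":[-0.4,-0.25,-0.67],"yaw":0},
    {"linear":[-0.4,-0.25,-0.67],"yaw":0},
  ],
)

```text
clock: 7.5
tool_pos: [510.5, -45.6, 213.3]
tcp_rot: [1.0, -0.0, 0.0, 0.0]
wrist_force: [0.6, 0.6, -0.7]
grip_width: 0.701
finger_force: 0.0
```

```bash
python3 w.py w3 piston:629.6:-118.7:47 pad_right pad_mid solenoid
```

```text
tcp [510.5 -45.6 213.3] [-0.22  0.33  1.83 -0.    0.98  1.35]
piston ('encl', 628.6, -119.1, 'd', 44.9, 'ell', array([ 628.4, -119.2]), array([42.2, 43.8]), 'z', np.float64(47.3), '')
pad_right ('rect', array([ 629.5, -119. ]), array([89.3, 89.2]), 85.9, 'z', np.float64(5.4), '')
pad_mid ('rect', array([643.3,   3.2]), array([89. , 89.3]), 86.1, 'z', np.float64(5.4), '')
solenoid ('encl', 438.1, -67.1, 'd', 31.1, 'ell', array([438.1, -66.8]), array([21.6, 30.8]), 'z', np.float64(52.4), 'CUT')
```

The piston stands within 1 mm of the pad centre. Solenoid next.

>>> apply_moves(
  increments=[
    {"linear":[-0.24,0.076,0.1],"yaw":0},
    {"linear":[-0.24,0.076,0.25],"yaw":0},
    {"linear":[-0.24,0.076,0.4],"yaw":0},
    {"linear":[-0.24,0.076,0.55],"yaw":0},
    {"linear":[-0.24,0.076,0.64],"yaw":0},
    {"linear":[-0.24,0.076,0.685],"yaw":0},
    {"linear":[-0.24,0.076,0.685],"yaw":0},
  ],
)

```text
clock: 8.43
tool_pos: [437.9, -68.4, 7.0]
tcp_rot: [1.0, -0.0, -0.001, -0.0]
wrist_force: [1.2, 0.1, 0.6]
grip_width: 0.699
finger_force: 0.0
```

>>> apply_moves(
  increments=[
    {"linear":[0,0,0],"yaw":0},
    {"linear":[0,0,0],"yaw":0},
    {"linear":[0,0,0],"yaw":0},
    {"linear":[0,0,0],"yaw":0},
    {"linear":[0,0,0],"yaw":0},
  ],
  jaw=-0.5,
)

```text
clock: 9.05
tool_pos: [438.2, -68.2, 8.3]
tcp_rot: [1.0, -0.0, 0.0, 0.0]
wrist_force: [-0.4, 1.0, 6.5]
grip_width: 0.353
finger_force: 20.0
```

>>> apply_moves(
  increments=[
    {"linear":[0,0,-0.2],"yaw":0},
    {"linear":[0.1,-0.1,-0.35],"yaw":0},
    {"linear":[0.688,-0.653,-0.35],"yaw":0},
    {"linear":[0.688,-0.653,-0.35],"yaw":0},
    {"linear":[0.688,-0.653,-0.35],"yaw":0},
    {"linear":[0.688,-0.653,-0.35],"yaw":0},
    {"linear":[0.688,-0.653,-0.35],"yaw":0},
    {"linear":[0.688,-0.653,-0.25],"yaw":0},
  ],
)

```text
clock: 10.05
tool_pos: [645.0, 127.9, 83.8]
tcp_rot: [1.0, 0.0, 0.001, -0.0]
wrist_force: [-0.2, -0.1, -1.2]
grip_width: 0.354
finger_force: 20.0
```

>>> apply_moves(
  increments=[
    {"linear":[0,0,0.05],"yaw":0},
    {"linear":[0,0,0.1],"yaw":0},
    {"linear":[0,0,0.12],"yaw":0},
    {"linear":[0,0,0.12],"yaw":0},
    {"linear":[0,0,0.12],"yaw":0},
  ],
)

```text
clock: 10.68
tool_pos: [644.8, 127.7, 47.6]
tcp_rot: [1.0, -0.0, 0.001, 0.0]
wrist_force: [-0.4, -0.1, -0.9]
grip_width: 0.353
finger_force: 20.0
```

>>> apply_moves(
  increments=[
    {"linear":[0,0,0.04],"yaw":0},
    {"linear":[0,0,0.075],"yaw":0},
    {"linear":[0,0,0.095],"yaw":0},
    {"linear":[0,0,0.106],"yaw":0},
    {"linear":[0,0,0.113],"yaw":0},
    {"linear":[0,0,0.113],"yaw":0},
    {"linear":[0,0,0.113],"yaw":0},
  ],
)

```text
clock: 11.55
tool_pos: [644.6, 127.7, 13.4]
tcp_rot: [1.0, -0.0, 0.0, 0.0]
wrist_force: [-2.0, 0.3, 4.3]
grip_width: 0.349
finger_force: 20.0
```

>>> apply_moves(
  increments=[
    {"linear":[0,0,0],"yaw":0},
    {"linear":[0,0,0],"yaw":0},
    {"linear":[0,0,0],"yaw":0},
    {"linear":[0,0,-0.15],"yaw":0},
    {"linear":[0,0,-0.35],"yaw":0},
    {"linear":[-0.2,0,-0.55],"yaw":0},
    {"linear":[-0.45,0,-0.67],"yaw":0},
    {"linear":[-0.45,0,-0.67],"yaw":0},
  ],
  jaw=0.2,
)

```text
clock: 12.55
tool_pos: [507.7, 127.7, 215.5]
tcp_rot: [1.0, -0.0, 0.001, -0.0]
wrist_force: [0.5, 0.2, 0.2]
grip_width: 0.602
finger_force: 0.0
```

```bash
python3 w.py w4 solenoid:644:129:57 pad_left pad_mid gear
```

```text
tcp [507.7 127.7 215.5] [ 0.12  0.35  1.81 -0.    0.99  1.69]
solenoid ('encl', 642.2, 127.8, 'd', 30.7, 'ell', array([642.5, 127.9]), array([22.2, 29.6]), 'z', np.float64(57.3), '')
pad_left ('rect', array([644.5, 129.9]), array([89.1, 89.2]), 84.3, 'z', np.float64(5.4), '')
pad_mid ('rect', array([643.4,   4. ]), array([89.7, 89.5]), 86.1, 'z', np.float64(5.4), '')
gear ('encl', 442.5, 240.1, 'd', 63.6, 'ell', array([445.8, 240. ]), array([54.4, 56.6]), 'z', np.float64(25.4), 'CUT')
```

View pics/w4.png

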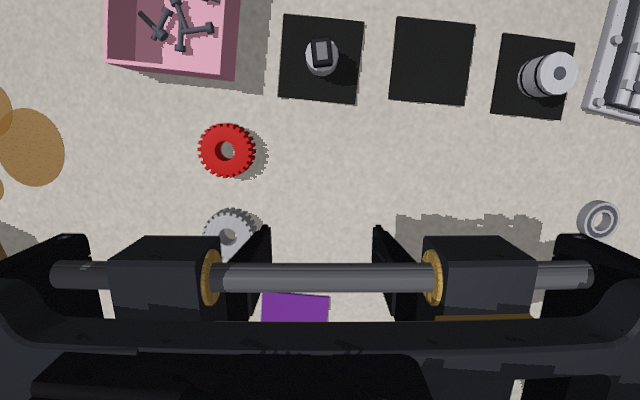

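The solenoid stands on pad_left (321,57), about 2 mm off centre. The piston (550,73) is on pad_right and pad_mid is empty. The gear is at (230,235), partly hidden. I'll move over it and look again.

>>> apply_moves(
  increments=[
    {"linear":[-0.28,-0.37,0],"yaw":0},
    {"linear":[-0.28,-0.37,0],"yaw":0},
    {"linear":[-0.28,-0.37,0],"yaw":0},
    {"linear":[-0.28,-0.37,0],"yaw":0},
    {"linear":[-0.28,-0.37,0],"yaw":0},
  ],
  jaw=0.9,
)

```text
clock: 13.22
tool_pos: [426.4, 238.0, 213.9]
tcp_rot: [1.0, -0.0, 0.0, 0.0]
wrist_force: [-0.6, 0.1, -0.5]
grip_width: 0.947
finger_force: 0.0
```

```bash
python3 w.py w5 gear
```

```text
tcp [426.4 238.  213.9] [ 0.37  0.3   1.89 -0.    0.96  1.95]
gear ('encl', 441.4, 241.1, 'd', 62.4, 'ell', array([441.5, 241.1]), array([58.6, 58.8]), 'z', np.float64(25.4), '')
```

>>> apply_moves(
  increments=[
    {"linear":[0.052,-0.005,0.2],"yaw":0},
    {"linear":[0.052,-0.005,0.4],"yaw":0},
    {"linear":[0.052,-0.005,0.55],"yaw":0},
    {"linear":[0.052,-0.005,0.64],"yaw":0},
    {"linear":[0.052,-0.005,0.68],"yaw":0},
    {"linear":[0.052,-0.005,0.695],"yaw":0},
    {"linear":[0.052,-0.005,0.695],"yaw":0},
    {"linear":[0.052,-0.005,0.695],"yaw":0},
  ],
)

```text
clock: 14.28
tool_pos: [441.6, 240.4, 6.4]
tcp_rot: [1.0, -0.0, 0.001, -0.0]
wrist_force: [-0.1, 0.1, -0.1]
grip_width: 0.948
finger_force: 0.0
```

>>> apply_moves(
  increments=[
    {"linear":[0,0,0],"yaw":0},
    {"linear":[0,0,0],"yaw":0},
    {"linear":[0,0,0],"yaw":0},
    {"linear":[0,0,0],"yaw":0},
    {"linear":[0,0,0],"yaw":0},
    {"linear":[0,0,0],"yaw":0},
  ],
  jaw=0,
  force=40,
)

```text
clock: 15.02
tool_pos: [441.2, 240.3, 5.6]
tcp_rot: [1.0, -0.0, 0.0, -0.0]
wrist_force: [-0.8, 1.1, 2.7]
grip_width: 0.643
finger_force: 40.0
```

>>> apply_moves(
  increments=[
    {"linear":[0,0,-0.2],"yaw":0},
    {"linear":[0,0,-0.4],"yaw":0},
    {"linear":[0.674,0.794,-0.45],"yaw":0},
    {"linear":[0.674,0.794,-0.45],"yaw":0},
    {"linear":[0.674,0.794,-0.45],"yaw":0},
    {"linear":[0.674,0.794,-0.45],"yaw":0},
    {"linear":[0.674,0.794,-0.45],"yaw":0},
    {"linear":[0.674,0.794,-0.45],"yaw":0},
  ],
)

```text
clock: 16.02
tool_pos: [644.9, -1.6, 139.4]
tcp_rot: [1.0, -0.002, -0.0, 0.0]
wrist_force: [-0.8, 0.8, -3.4]
grip_width: 0.643
finger_force: 40.0
```

>>> apply_moves(
  increments=[
    {"linear":[0,0,0.1],"yaw":0},
    {"linear":[0,0,0.25],"yaw":0},
    {"linear":[0,0,0.35],"yaw":0},
    {"linear":[0,0,0.35],"yaw":0},
    {"linear":[0,0,0.35],"yaw":0},
  ],
)

```text
clock: 16.65
tool_pos: [643.5, 2.3, 36.5]
tcp_rot: [1.0, 0.0, 0.0, 0.0]
wrist_force: [0.4, 0.6, -3.4]
grip_width: 0.646
finger_force: 40.0
```

>>> apply_moves(
  increments=[
    {"linear":[0,0,0.03],"yaw":0},
    {"linear":[0,0,0.055],"yaw":0},
    {"linear":[0,0,0.07],"yaw":0},
    {"linear":[0,0,0.078],"yaw":0},
    {"linear":[0,0,0.084],"yaw":0},
    {"linear":[0,0,0.084],"yaw":0},
    {"linear":[0,0,0.084],"yaw":0},
  ],
)

```text
clock: 17.52
tool_pos: [643.3, 2.0, 10.6]
tcp_rot: [1.0, -0.0, 0.0, 0.0]
wrist_force: [-2.3, -0.5, 1.4]
grip_width: 0.643
finger_force: 40.0
```

>>> apply_moves(
  increments=[
    {"linear":[0,0,0],"yaw":0},
    {"linear":[0,0,0],"yaw":0},
    {"linear":[0,0,0],"yaw":0},
    {"linear":[0,0,-0.15],"yaw":0},
    {"linear":[0,0,-0.35],"yaw":0},
    {"linear":[-0.2,0.1,-0.55],"yaw":0},
    {"linear":[-0.45,0.2,-0.68],"yaw":0},
    {"linear":[-0.45,0.2,-0.68],"yaw":0},
  ],
  jaw=0.6,
)

```text
clock: 18.52
tool_pos: [506.7, -58.4, 215.6]
tcp_rot: [1.0, -0.0, 0.0, 0.0]
wrist_force: [0.8, -0.9, 0.3]
grip_width: 0.799
finger_force: 0.0
```

```bash
python3 w.py w6 gear:643:3:30 pad_mid piston:629:-119:47 bearing
```

```text
tcp [506.7 -58.4 215.6] [-0.24  0.33  1.84 -0.    0.98  1.33]
gear ('encl', 643.4, 2.0, 'd', 63.2, 'ell', array([643.2,   2.2]), array([59. , 59.1]), 'z', np.float64(30.3), '')
pad_mid ('rect', array([643.1,   3.1]), array([89.2, 89.6]), 86.2, 'z', np.float64(5.4), '')
piston ('encl', 628.0, -119.4, 'd', 45.0, 'ell', array([ 628.3, -119.2]), array([42.7, 43.6]), 'z', np.float64(47.4), '')
bearing ('encl', 459.0, -232.7, 'd', 53.9, 'ell', array([ 459.4, -232.2]), array([46.2, 53.1]), 'z', np.float64(14.5), 'CUT')
```

The gear is within about 1 mm of the pad centre. Moving over the bearing to look.

>>> apply_moves(
  increments=[
    {"linear":[-0.21,0.582,0],"yaw":0},
    {"linear":[-0.21,0.582,0],"yaw":0},
    {"linear":[-0.21,0.582,0],"yaw":0},
    {"linear":[-0.21,0.582,0],"yaw":0},
    {"linear":[-0.21,0.582,0],"yaw":0},
    {"linear":[-0.21,0.582,0],"yaw":0},
  ],
)

```text
clock: 19.32
tool_pos: [445.7, -231.4, 214.4]
tcp_rot: [1.0, 0.001, 0.0, -0.0]
wrist_force: [-0.1, 0.1, 0.1]
grip_width: 0.801
finger_force: 0.0
```

```bash
python3 w.py w7 bearing
```

```text
tcp [ 445.7 -231.4  214.4] [-0.61  0.32  1.85  0.    0.97  0.96]
bearing ('encl', 456.5, -233.9, 'd', 51.9, 'ell', array([ 456.5, -233.9]), array([50.3, 50.8]), 'z', np.float64(14.7), '')
```

>>> apply_moves(
  increments=[
    {"linear":[0.041,0.007,0.2],"yaw":0},
    {"linear":[0.041,0.007,0.4],"yaw":0},
    {"linear":[0.041,0.007,0.55],"yaw":0},
    {"linear":[0.041,0.007,0.63],"yaw":0},
    {"linear":[0.041,0.007,0.67],"yaw":0},
    {"linear":[0.041,0.007,0.69],"yaw":0},
    {"linear":[0.041,0.007,0.69],"yaw":0},
    {"linear":[0.041,0.007,0.69],"yaw":0},
  ],
)

```text
clock: 20.38
tool_pos: [457.9, -234.9, 8.2]
tcp_rot: [1.0, -0.0, 0.001, 0.0]
wrist_force: [-0.1, -0.1, 0.8]
grip_width: 0.804
finger_force: 0.0
```

>>> apply_moves(
  increments=[
    {"linear":[-0.004,0,0.015],"yaw":0},
    {"linear":[-0.004,0,0.015],"yaw":0},
    {"linear":[-0.004,0,0.015],"yaw":0},
  ],
)

```text
clock: 20.75
tool_pos: [456.3, -234.7, 2.9]
tcp_rot: [1.0, -0.0, 0.0, 0.0]
wrist_force: [0.2, -0.2, 0.3]
grip_width: 0.798
finger_force: 0.0
```

>>> apply_moves(
  increments=[
    {"linear":[0,0,0],"yaw":0},
    {"linear":[0,0,0],"yaw":0},
    {"linear":[0,0,0],"yaw":0},
    {"linear":[0,0,0],"yaw":0},
    {"linear":[0,0,0],"yaw":0},
  ],
  jaw=-0.2,
  force=20,
)

```text
clock: 21.38
tool_pos: [456.3, -234.7, 2.8]
tcp_rot: [1.0, -0.0, 0.0, 0.0]
wrist_force: [-0.3, -0.2, 0.1]
grip_width: 0.539
finger_force: 20.0
```

>>> apply_moves(
  increments=[
    {"linear":[0,0,-0.2],"yaw":0},
    {"linear":[0,0,-0.4],"yaw":0},
    {"linear":[0.623,-0.789,-0.45],"yaw":0},
    {"linear":[0.623,-0.789,-0.45],"yaw":0},
    {"linear":[0.623,-0.789,-0.45],"yaw":0},
    {"linear":[0.623,-0.789,-0.45],"yaw":0},
    {"linear":[0.623,-0.789,-0.45],"yaw":0},
    {"linear":[0.623,-0.789,-0.45],"yaw":0},
  ],
)

```text
clock: 22.38
tool_pos: [644.5, 5.0, 137.3]
tcp_rot: [1.0, 0.002, 0.0, -0.0]
wrist_force: [-0.9, -0.6, -1.6]
grip_width: 0.54
finger_force: 20.0
```

>>> apply_moves(
  increments=[
    {"linear":[0,0,0.1],"yaw":0},
    {"linear":[0,0,0.2],"yaw":0},
    {"linear":[0,0,0.26],"yaw":0},
    {"linear":[0,0,0.26],"yaw":0},
    {"linear":[0,0,0.26],"yaw":0},
    {"linear":[0,0,0.26],"yaw":0},
  ],
)

```text
clock: 23.12
tool_pos: [643.8, 1.9, 60.9]
tcp_rot: [1.0, -0.0, 0.001, 0.0]
wrist_force: [-0.8, 0.6, -1.5]
grip_width: 0.539
finger_force: 20.0
```

>>> apply_moves(
  increments=[
    {"linear":[-0.002,0,0.04],"yaw":0},
    {"linear":[-0.002,0,0.065],"yaw":0},
    {"linear":[-0.002,0,0.08],"yaw":0},
    {"linear":[-0.002,0,0.087],"yaw":0},
    {"linear":[-0.002,0,0.092],"yaw":0},
    {"linear":[-0.002,0,0.092],"yaw":0},
    {"linear":[-0.002,0,0.092],"yaw":0},
  ],
)

```text
clock: 24.0
tool_pos: [642.6, 2.0, 32.8]
tcp_rot: [1.0, -0.0, 0.0, 0.0]
wrist_force: [-3.9, 0.3, 5.8]
grip_width: 0.536
finger_force: 20.0
```

>>> apply_moves(
  increments=[
    {"linear":[0,0,0],"yaw":0},
    {"linear":[0,0,0],"yaw":0},
    {"linear":[0,0,0],"yaw":0},
    {"linear":[0,0,-0.15],"yaw":0},
    {"linear":[0,0,-0.35],"yaw":0},
    {"linear":[-0.2,0,-0.5],"yaw":0},
    {"linear":[-0.45,0,-0.6],"yaw":0},
    {"linear":[-0.45,0,-0.6],"yaw":0},
  ],
  jaw=0.4,
)

```text
clock: 25.0
tool_pos: [505.6, 2.2, 213.7]
tcp_rot: [1.0, -0.0, 0.001, 0.0]
wrist_force: [1.0, -0.7, 0.2]
grip_width: 0.698
finger_force: 0.0
```

```bash
python3 w.py w8 bearing:643:3:45 gear:643:3:30 pad_mid pad_left solenoid:643:128:57 pad_right piston:629:-119:47
```

```text
tcp [505.6   2.2 213.7] [-0.13  0.32  1.85 -0.    0.97  1.44]
bearing ('encl', 642.6, 2.3, 'd', 52.3, 'ell', array([642.3,   2.6]), array([50.2, 51.2]), 'z', np.float64(44.6), '')
gear ('encl', 642.6, 2.5, 'd', 61.7, 'ell', array([644.7,   2.8]), array([57.3, 60.1]), 'z', np.float64(30.1), '')
pad_mid ('rect', array([643.3,   3.3]), array([89.3, 89. ]), 86.1, 'z', np.float64(5.4), '')
pad_left ('rect', array([644.1, 129.2]), array([89.6, 89.6]), 84.7, 'z', np.float64(5.4), '')
solenoid ('encl', 642.0, 126.7, 'd', 32.4, 'ell', array([642. , 126.7]), array([23.5, 30.4]), 'z', np.float64(57.2), '')
pad_right ('rect', array([ 629.6, -118.7]), array([89.9, 89.4]), 85.6, 'z', np.float64(5.3), '')
piston ('encl', 628.2, -118.8, 'd', 45.9, 'ell', array([ 628.4, -118.8]), array([42.4, 44.8]), 'z', np.float64(47.3), '')
```

View pics/w8.png

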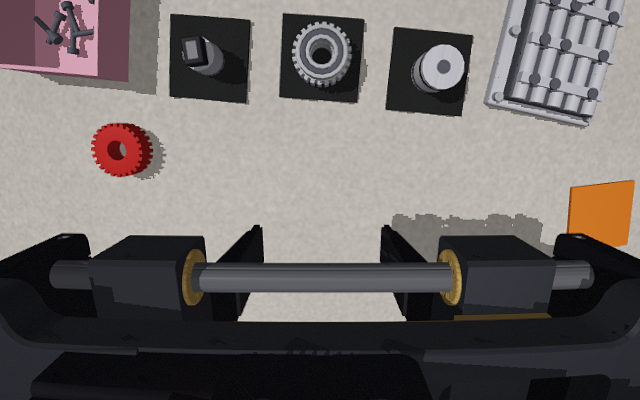

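The final view shows the solenoid upright on the left pad (205,52), the bearing concentric on the gear on the mid pad (321,52), and the piston upright on the right pad (440,68) beside the valve body. Measured offsets are about 1 mm, with the solenoid at 2-3 mm, and the gripper is clear of everything.

```bash
python3 -c "
from plant import robot
print(robot.close_job())"
```

```text
the job is handed in; nothing more can be done
None
```

I handed the job in at about 25 s: the piston stands on the pad next to the valve body, the gear lies on the middle pad with the bearing centred on top, and the solenoid stands on the far pad, all within 1–2 mm of centre except the solenoid at about 3 mm, and I never went near the ratchet.

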